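# Feel the clay ball's weight in its dish and turn the dish to the matching mark

### The job

Lift the white carrier dish by its black knob straight up off its stand, a hand's breadth clear, and before turning it hold it still for a moment to feel how heavy the loose clay ball in it is. Then, still above the stand and keeping the dish level and the ball untouched in its centre, turn the dish a quarter turn so that its red tab points over the blue mark if the ball is waterlogged (over about 150 g; the dish alone weighs 260 g) or over the yellow mark if it is drier and lighter. Finish while holding the dish still there in the air, touching nothing else; leave the other things on the bench where they are.

Things in the scene. Friction and masses are not known exactly. Their poses are not given: they have to be found in the camera images.
- dish: White round shallow dish, 170 mm across, always 260 g, loose on the stand. Origin: centre of its underside; z up; x towards the red tab. Two posts at y = +-82 mm carry a grey bar along y (14 mm wide, top 97 mm above the origin) over the dish; on the bar's middle stands the black square knob. The dished floor slopes inwards at 5 degrees (10 further out), so a gently carried ball stays in the middle
- grip (a point): Point to grip, on the dish's axis inside the black knob, 121 mm above the dish's underside. The knob is 28 mm square (sides along the dish's x and y, so it can be gripped on either pair of sides) and reaches from 97 mm (the bar's top) to 135 mm above the underside
- tab (a point): Middle of the outer part of the red tab (40 by 22 mm) that sticks out of the dish's rim, 110 mm from the dish's axis along its +x, 19 mm above its underside
- dish_centre (a point): Point on the dish's axis, 36 mm above its underside, where the ball's centre lies when the ball is centred
- ball: Loose terracotta-coloured clay ball, 60 mm across, free to roll in the dish, resting at its centre at the start; its mass is hidden, anywhere from 44 to 253 g (rest it in the held dish and average force readings for a second or two to weigh it); its origin is on its surface (the lowest point at the start) and turns with it as it rolls
- ball_center (a point): The ball's centre
- stand: Fixed dark steel stand with a rubber top 100 mm across, 30 mm high; wider foot, 150 mm across. Origin: centre of its underside, z up. The dish starts centred on its top with the tab along the stand's +x; the two marks lie along its +y and -y, one on either side
- blue_mark: Fixed blue disc on the bench, 32 mm across, 18 mm high, 110 mm from the stand's axis, a quarter turn from the tab's start direction, on one side or the other; for the heavy, waterlogged ball. Origin: centre of its underside
- yellow_mark: Fixed yellow disc of the same size, on the other side of the stand from the blue one; for the light ball
- net_pot: Bystander, to be left alone: small black net pot, 54 mm across, 50 mm tall
- amber_bottle: Bystander, to be left alone: amber dropper bottle, 48 mm across, 100 mm tall
- jar: Bystander, to be left alone: clear jar with white lid, 64 mm across, 70 mm tall
- beaker: Bystander, to be left alone: clear beaker, 68 mm across, 85 mm tall
- brush: Bystander, to be left alone: small brush lying flat, 160 mm long
- tweezers: Bystander, to be left alone: steel tweezers lying flat, 130 mm long
There are look-alikes about, which are no part of the job. What is shaped like the dish but green or turquoise is not meant.

How it is judged (in metres and radians):
On the way:
1. the dish is lifted straight up, clear of its stand by over 2 cm, and held still, not yet turned (z of dish in the frame of stand above 0.05 m and contact force between dish and stand below 0.05 N and x of tab in the frame of stand above 0.09 m and horizontal distance between dish and stand below 0.04 m and linear speed of dish below 0.03 m/s and angular speed of dish below 0.15 rad/s), for 0.3 s.
At the end, for the whole second after the job is handed in: Dish in the fingers 40 mm clear of the stand, within 35 mm of its axis, level within 0.1 rad, still; ball within 15 mm of its centre; tab within 28 mm (from above) of the blue mark (ball over 150 g) or yellow mark (lighter); 120 to 180 g: either (z of dish in the frame of stand above 0.07 m and contact force between dish and stand below 0.05 N and contact force between dish and the fingers above 1 N and horizontal distance between dish and stand below 0.035 m and ((horizontal distance between tab and blue_mark below 0.028 m and contact force between ball and dish above 1.18 N) or (horizontal distance between tab and yellow_mark below 0.028 m and contact force between ball and dish below 1.76 N)) and angle between dish's own z axis and vertical below 0.1 rad and horizontal distance between ball_center and dish_centre below 0.015 m and contact force between ball and dish above 0.2 N and linear speed of dish below 0.03 m/s and angular speed of dish below 0.15 rad/s); the arm keeps its last pose, push and grip.
It fails at once if the ball rolls more than 25 mm off the dish's centre (horizontal distance between ball_center and dish_centre above 0.025 m).
It fails at once if the dish is tipped by more than 0.2 rad (angle between dish's own z axis and vertical above 0.2 rad).
It fails at once if the gripper touches the ball (contact force between ball and the fingers above 0.3 N or contact force between ball and the arm above 0.3 N).
It fails at once if a bystander is shifted by more than 25 mm (distance of any of net_pot, amber_bottle, jar, beaker, brush, tweezers from where it was at the start of the episode above 0.025 m).
It also fails if it takes over 45 s, if anything falls off the work surface, if the arm or the gripper's body presses on something with over 40 N, if the wrist force passes 120 N, or if a joint passes its speed limit or range.

### The arm

A 7-joint arm with a two-finger parallel gripper is mounted at the origin on the work surface. World frame = base frame: x ahead of the robot, y to its left, z up, the work surface at z = 0. Lengths are in mm, angles in rad, forces in N, time in s.
With the tool pointing down it reaches from about 400 to 900 mm from the base axis. Payload 5.5 kg.
Tool frame: the origin (TCP) lies at the very end of the fingers, on their centre line; the grasp point (between the pads) lies 19 mm behind it; z points along the fingers, x is the direction in which the jaws open and shut, and the axes are right-handed (so a half turn about z gives the same grasp; the last joint's range is limited). The gripper opens to 92 mm and grips with 3 to 60 N. Pads are 19 mm wide; open, the fingers measure 130 mm over their backs; the gripper's body (75 mm by 190 mm) begins 47 mm behind the grasp point.
Start: joints at [1.549, 0.501, -0.427, 1.55, 0.221, 1.138, -0.21], TCP at [182.661, -623.807, 226.729] pointing down, gripper open.
Joint ranges: [-2.88, 2.88], [-0.31, 2.03], [-1.54, 1.56], [0.2, 2.42], [-1.41, 4.55], [0.19, 2.02], [-2.57, 2.57]. Speed limits (rad/s): [2.57, 2.57, 3.14, 3.14, 3.14, 3.14, 3.14].

### API

Orientations are given as a unit quaternion [w, x, y, z].
In Python, from station import env gives the robot as it stands. The module is installed in compiled form; this text tells all that it offers.
- The arm moves only by the tool jog_arm, never from a script. Its argument "commands" is a list of rows, each a list of 7 numbers: the shift along the tool's x, y, z normalised to -1 to 1, where 1 is 0.2 m, then the turn, a rotation vector about the tool's x, y, z normalised to -1 to 1, where 1 is 180 degrees, then the opening, from 0 (shut) to 1 (fully open). A call has 1 to 12 rows; each row is the pose to reach, as a shift and turn from the pose commanded when the call began, along the tool's axes at that moment, turning the shorter way round; what a row does not reach only later rows make up. A row lasts 1/12 s, in which the tool goes at most 41.7 mm and 7.16 degrees, less where a joint would pass 70% of its speed; a pose out of reach is approached as far as the arm can. A call with a number of a shift or a turn outside -1 to 1 is refused whole. A call with a gripper value outside its range is refused whole. The fingers move at their own pace and stop on an object; the grip force is fixed at half the most. Time passes only in rows, so rows that repeat a pose let the fingers close. It gives the time, the measured TCP pose, the force and the opening at its end, in the units of the state.
- env.sense(): the state, without advancing time (a new reading comes with each control period).
- env.get_image(name): name is "scene" or "side" or "wrist"; returns a dict with "image" (400x640x3 uint8, red, green, blue), "range_z" (400x640 float32, mm along the optical axis (not along the pixel's ray), 0 where there is no reading), "camera_matrix" (3x3 intrinsics, pixels), "R" (3x3) and "t" (3): a world point X has camera coordinates R X + t; the wrist camera has in their place "mount" (4x4, takes a point from camera to tool coordinates, whose origin is the TCP and whose axes are the tool frame's). Camera axes: x right, y down, z forward; pixel columns grow to the right and rows downward; lengths in mm; the calibration is good to about 2 mm. A picture is of the moment at which its call begins: read the wrist's pose just before it.
- env.finish_job(): hands the job in, once; it reports no verdict.
The state is a dict: "time": time; "joints": joint angles; "qd": joint speeds; "tau": joint torques, N m; "ee_pos": TCP position; "tool_rot": TCP orientation; "wrist_force": force on the tool from outside, world axes, zero at the start; "torque": the same for the moment, N m; "finger_gap": finger opening in mm.
Only numpy, scipy, OpenCV 4.12 (cv2) and the standard library are available. Lean on these libraries where they do the work, as an engineer would, in place of code of your own. Each camera call takes 0.05 s, during which the arm holds its last target. There are 200 camera calls.

## Working session

There is one attempt and no reset: what is moved stays moved. The work goes in short steps, Python scripts to look and compute and a tool call to move; the robot and the scene stay as the last step left them, time stands still between calls to the robot, and variables do not carry over. Pictures are saved under pics/ and viewed, about 8 in all and at most 12, crops included, and the job is handed in when it is done.

Besides the shell and the picture viewer there is one more tool, called after "Request:" as name(argument=value, ...) on one line, values as JSON. jog_arm: Moves the arm, as the interface text tells. Scaled input: -1 to 1 covers 0.2 m each way for a shift and 180 degrees each way for a turn. Its arguments: {"type":"object","properties":{"commands":{"type":"array"}},"required":["commands"]}

```bash
mkdir -p pics; cat > h.py <<'E'
from station import env
import numpy as np, cv2
def grab(n,f):
    d=env.get_image(n); cv2.imwrite('pics/'+f+'.png',d['image'][:,:,::-1]); np.savez(f,**{k:v for k,v in d.items()}); return d
def world(d,s=None):
    K=d['camera_matrix'];z=d['range_z'];v,u=np.mgrid[:z.shape[0],:z.shape[1]]
    P=np.stack([(u-K[0,2])/K[0,0]*z,(v-K[1,2])/K[1,1]*z,z],-1)
    return (P-d['t'])@d['R']
E
python3 - <<'E'
from h import *
s=env.sense();print(s)
a=grab('scene','a');b=grab('side','b')
cv2.imwrite('pics/ab.png',np.vstack([a['image'],b['image']])[:,:,::-1][:, :])
E
```

```text
{'time': 0.0, 'joints': array([ 1.54918066,  0.5018849 , -0.42681773,  1.55145774,  0.22080394,
        1.13827984, -0.21029909]), 'qd': array([ 0.00038089, -0.00065002, -0.00145633,  0.0008937 , -0.00088292,
        0.00091365, -0.0003422 ]), 'tau': array([-5.60974422e-04, -5.66586077e+01, -5.81630722e+00, -2.79106039e+01,
       -6.83854194e-02,  3.07826337e-02,  2.01201215e-04]), 'ee_pos': array([ 182.41477555, -623.145199  ,  225.65423618]), 'tool_rot': array([-6.24755272e-04,  8.00330629e-01, -5.99558100e-01, -7.60647551e-04]), 'wrist_force': array([ 0.36645143, -0.17259301, -0.59886731]), 'torque': array([-0.08226362,  0.01209372,  0.03690174]), 'finger_gap': 91.97548071716514}
```

View pics/a.png

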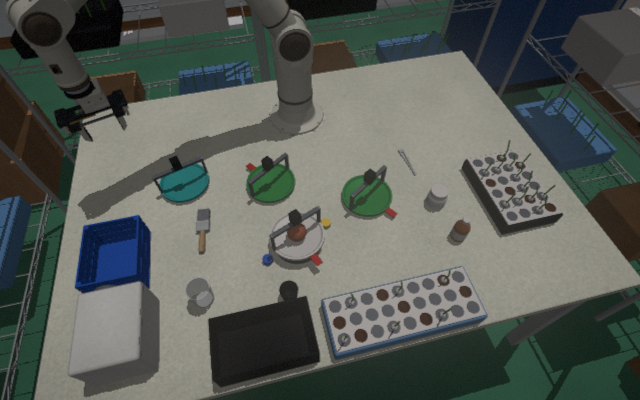

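View pics/b.png

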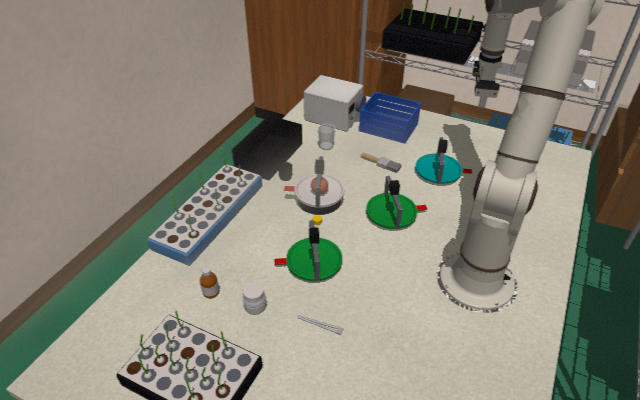

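The scene picture shows the white dish at about (297,238), its knob at (295,216), its red tab at (316,259), the blue mark at (267,260) and the yellow mark at (326,223). The side picture shows the same dish at (319,192), with the green dish's knob nearby at (395,187).

```bash
python3 - <<'E'
from h import *
s=env.sense()
def comp(n,f,cuts):
    d=np.load(f+'.npz');W=world(d);im=d['image'].astype(int);hsv=cv2.cvtColor(d['image'],cv2.COLOR_RGB2HSV)
    for nm,(u0,v0,r),fn in cuts:
        m=np.zeros(im.shape[:2],bool);m[v0-r:v0+r+1,u0-r:u0+r+1]=1
        m&=fn(hsv)&(d['range_z']>0);p=W[m]
        if len(p): print(n,nm,len(p),np.median(p,0).round(1),p.min(0).round(),p.max(0).round())
red=lambda h:((h[...,0]<6)|(h[...,0]>174))&(h[...,1]>170)
bl=lambda h:(abs(h[...,0].astype(int)-112)<12)&(h[...,1]>150)
ye=lambda h:(abs(h[...,0].astype(int)-24)<8)&(h[...,1]>170)
dk=lambda h:h[...,2]<45
comp('scene','a',[('tab',(316,260),10,)[:1]+((316,260,10),red),('blue',(267,260,9),bl),('yel',(326,223,9),ye),('knob',(295,216,10),dk)])
comp('side','b',[('tab',(289,188,9),red),('yel',(318,220,9),ye),('knob',(319,164,9),dk)])
for f in 'ab':
    d=np.load(f+'.npz');W=world(d)
    # high points near dish: knob top
    m=(abs(W[...,2]-160)<9)&(d['range_z']>0)&(abs(W[...,0]-550)<200)&(abs(W[...,1])<200)
    n,l,st,c=cv2.connectedComponentsWithStats(m.astype(np.uint8))
    for i in range(1,n):
        if st[i,4]>5: print(f,c[i].round(),st[i,4],np.median(W[l==i],0).round(1),W[l==i].min(0).round(),W[l==i].max(0).round())
d=np.load('a.npz');cv2.imwrite('pics/c.png',cv2.resize(d['image'][190:280,240:360,::-1],None,fx=6,fy=6,interpolation=cv2.INTER_CUBIC))
E
```

```text
scene blue 27 [ 611.1 -221.8   18.5] [ 603. -229.   14.] [ 626. -209.   21.]
scene knob 88 [ 583.9 -116.9  156.3] [ 559. -130.  128.] [ 591. -101.  167.]
side yel 66 [531.2  -5.7  14.1] [518. -30.  -1.] [546.  10.  22.]
a [295. 215.] 109 [ 577.1 -114.   164.2] [ 556. -130.  151.] [591. -97. 168.]
b [319. 163.] 63 [ 574.8 -107.   160.6] [ 560. -128.  152.] [591. -94. 167.]
```

View pics/c.png

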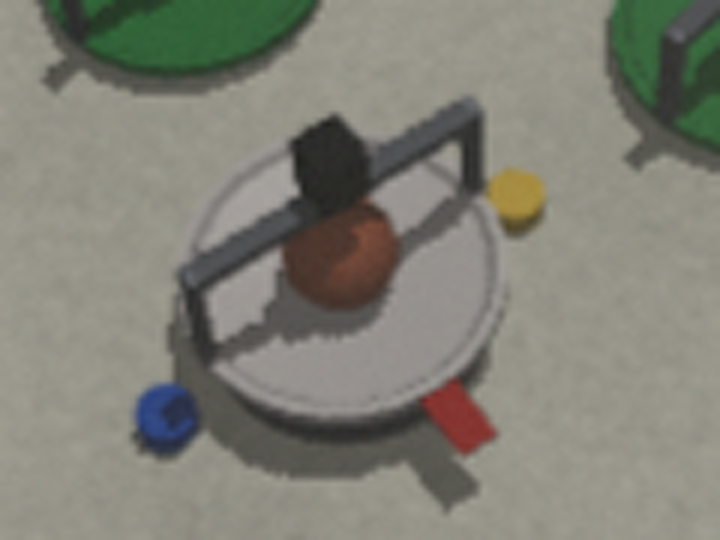

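The crop confirms the tab points away from the knob at crop (458,415), with blue at crop (167,415) and yellow at (516,197). The midpoint of the marks agrees with the knob, so the axis is about (573,-113) and the tab yaw about 20.6°. That makes blue −90° and yellow +90°. I'm moving over the dish now with the jaws along the dish's x.

Request:
jog_arm(commands=[[-0.63,-0.86,0,0,0,0,1],[-0.63,-0.86,0,0,0,0,1],[-0.63,-0.86,0,0,0,0,1],[-0.63,-0.86,0,0,0,0,1],[-0.63,-0.86,0,0,0,0,1],[-0.63,-0.86,0,0,0,0,1],[-0.63,-0.86,0,0,0,0,1]])

```text
time: 0.68
ee_pos: [315.1, -451.2, 226.9]
tool_rot: [-0.0, 0.802, -0.597, -0.0]
wrist_force: [-0.4, 0.1, 0.1]
finger_gap: 91.8
```

Request:
jog_arm(commands=[[-0.63,-0.86,0,0,0,0,1],[-0.63,-0.86,0,0,0,0,1],[-0.63,-0.86,0,0,0,0,1],[-0.63,-0.86,0,0,0,0,1],[-0.63,-0.86,0,0,0,0,1],[-0.63,-0.86,0,0,0,0,1],[-0.63,-0.86,0,0,0,0,1]])

```text
time: 1.27
ee_pos: [443.6, -283.6, 226.8]
tool_rot: [-0.0, 0.802, -0.598, 0.0]
wrist_force: [0.0, -0.7, -0.6]
finger_gap: 91.9
```

Request:
jog_arm(commands=[[-0.63,-0.86,-0.1,0,0,-0.52,1],[-0.63,-0.86,-0.1,0,0,-0.52,1],[-0.63,-0.86,-0.1,0,0,-0.52,1],[-0.63,-0.86,-0.1,0,0,-0.52,1],[-0.63,-0.86,-0.1,0,0,-0.52,1],[-0.63,-0.86,-0.1,0,0,-0.52,1],[-0.63,-0.86,-0.1,0,0,-0.52,1],[-0.63,-0.86,-0.1,0,0,-0.52,1],[-0.63,-0.86,-0.1,0,0,-0.52,1],[-0.63,-0.86,-0.1,0,0,-0.52,1],[-0.63,-0.86,-0.1,0,0,-0.52,1],[-0.63,-0.86,-0.1,0,0,-0.52,1]])

```text
time: 2.27
ee_pos: [570.9, -120.4, 245.8]
tool_rot: [0.001, 0.994, 0.107, -0.001]
wrist_force: [0.6, -0.1, 0.2]
finger_gap: 92.0
```

Request:
jog_arm(commands=[[0,0,0,0,0,-0.02,1],[0,0,0,0,0,-0.02,1],[0,0,0,0,0,-0.02,1],[0,0,0,0,0,-0.02,1]])

```text
time: 2.6
ee_pos: [571.3, -118.1, 246.3]
tool_rot: [0.0, 0.991, 0.136, -0.0]
wrist_force: [-0.0, -0.5, -0.3]
finger_gap: 91.8
```

```bash
cat >> h.py <<'E'
from scipy.spatial.transform import Rotation as Ro
def wristworld(d,s):
    K=d['camera_matrix'];z=d['range_z'];v,u=np.mgrid[:z.shape[0],:z.shape[1]]
    P=np.stack([(u-K[0,2])/K[0,0]*z,(v-K[1,2])/K[1,1]*z,z],-1)
    M=d['mount'];P=P@M[:3,:3].T+M[:3,3]
    return P@Ro.from_quat(s['tool_rot'],scalar_first=True).as_matrix().T+s['ee_pos']
E
python3 - <<'E'
from h import *
s=env.sense();d=grab('wrist','w1');W=wristworld(d,s);print(s['ee_pos'],s['joints'].round(2))
hsv=cv2.cvtColor(d['image'],cv2.COLOR_RGB2HSV);h=hsv[...,0].astype(int);sa=hsv[...,1];ok=d['range_z']>0
near=(np.hypot(W[...,0]-573,W[...,1]+113)<150)&ok
for n,m in [('knobtop',near&(abs(W[...,2]-165)<5)),('bar',near&(abs(W[...,2]-127)<5)),
 ('tab',near&((h<6)|(h>174))&(sa>150)&(abs(W[...,2]-52)<10)),('blue',near&(abs(h-112)<12)&(sa>130)&(abs(W[...,2]-18)<4)),('yel',near&(abs(h-24)<8)&(sa>150)&(abs(W[...,2]-18)<4))]:
    p=W[m]
    if len(p)>5:
        r=cv2.minAreaRect(p[:,:2].astype(np.float32));print(n,len(p),np.median(p,0).round(1),[np.round(x,1) for x in r])
E
```

```text
[ 571.30722638 -118.10877426  246.26138937] [ 0.89  0.51 -0.99  1.69  0.45  1.19  0.06]
knobtop 1306 [ 573.8 -113.3  163.7] [array([ 574.1, -114.3]), array([28. , 28.5]), np.float64(22.4)]
bar 2424 [563.1 -87.4 125.7] [array([ 574.9, -113.6]), array([ 26.2, 171.4]), np.float64(25.8)]
tab 624 [668.8 -74.8  47.8] [array([669. , -75.4]), array([34.6, 21.3]), np.float64(22.3)]
blue 94 [ 624.3 -213.5   16.5] [array([ 615.2, -215. ]), array([29.3, 20.7]), np.float64(15.6)]
yel 670 [532.7 -12.4  16.9] [array([532.8, -12.9]), array([29.5, 30.6]), np.float64(15.2)]
```

View pics/w1.png

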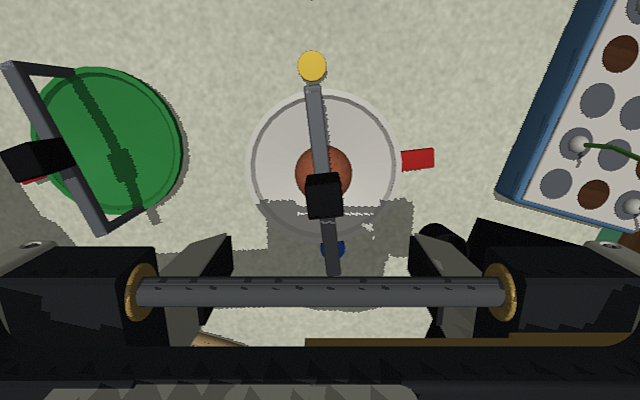

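The wrist view shows the knob at (323,195), the tab at (418,159), the yellow mark at (312,66), and blue behind the bar at (332,248). The centre is (574,-114) and the yaw 22.2°, and all four measurements agree.

Request:
jog_arm(commands=[[0.019,-0.016,0.2,0,0,-0.036,1],[0.019,-0.016,0.2,0,0,-0.036,1],[0.019,-0.016,0.2,0,0,-0.036,1],[0.019,-0.016,0.2,0,0,-0.036,1]])

```text
time: 2.98
ee_pos: [574.8, -112.0, 207.7]
tool_rot: [0.0, 0.981, 0.192, 0.0]
wrist_force: [0.2, 1.0, 0.7]
finger_gap: 91.8
```

```bash
python3 - <<'E'
from h import *
s=env.sense();q=s['tool_rot'];a=2*np.arctan2(q[2],q[1]);print(s['ee_pos'],np.degrees(a),s['joints'].round(2))
e=np.array([574,-114,132])-s['ee_pos']
print(Ro.from_quat(q,scalar_first=True).inv().apply(e)/200,'turn',-(22.2-np.degrees(a))/180)
E
```

```text
[ 574.8134185  -111.9574539   207.67765316] 22.190396475312067 [ 0.87  0.56 -0.99  1.73  0.51  1.14  0.12]
[-0.00781365  0.0078666   0.3783855 ] turn -5.335291493295813e-05
```

Request:
jog_arm(commands=[[-0.008,0.008,0.15,0,0,0,1],[-0.008,0.008,0.25,0,0,0,1],[-0.008,0.008,0.32,0,0,0,1],[-0.008,0.008,0.36,0,0,0,1],[-0.008,0.008,0.378,0,0,0,1],[-0.008,0.008,0.378,0,0,0,1],[-0.008,0.008,0.378,0,0,0,1]])

```text
time: 3.57
ee_pos: [574.4, -113.9, 132.2]
tool_rot: [0.0, 0.981, 0.194, 0.001]
wrist_force: [0.5, 0.4, 0.1]
finger_gap: 91.9
```

```bash
python3 - <<'E'
from h import *
s=env.sense();print(s['ee_pos'],s['wrist_force'])
b=grab('side','b2');c=b['image'][120:240,240:400,::-1];cv2.imwrite('pics/b2c.png',cv2.resize(c,None,fx=5,fy=5))
E
```

```text
[ 574.4478524  -113.86368346  132.24284306] [0.49167449 0.36481146 0.11743417]
```

View pics/b2c.png

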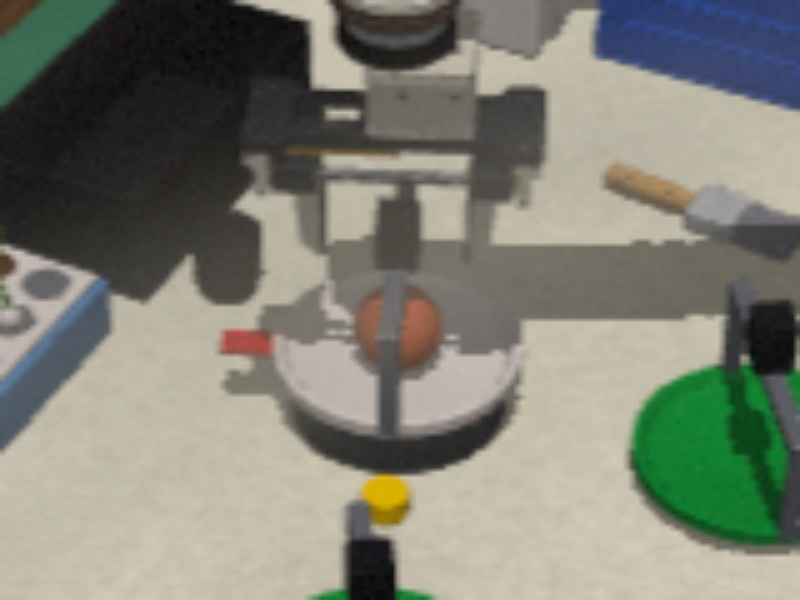

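The crop shows both fingers straddling the knob at crop (397,225), with the ball centred at (398,327). I'm closing gradually.

Request:
jog_arm(commands=[[0,0,0,0,0,0,0.6],[0,0,0,0,0,0,0.45],[0,0,0,0,0,0,0.4],[0,0,0,0,0,0,0.36],[0,0,0,0,0,0,0.34],[0,0,0,0,0,0,0.32],[0,0,0,0,0,0,0.31],[0,0,0,0,0,0,0.3],[0,0,0,0,0,0,0.28],[0,0,0,0,0,0,0.2],[0,0,0,0,0,0,0.1],[0,0,0,0,0,0,0]])

```text
time: 4.62
ee_pos: [573.5, -114.1, 131.1]
tool_rot: [-0.0, 0.981, 0.194, -0.0]
wrist_force: [-0.9, 0.2, -0.5]
finger_gap: 27.7
```

Request:
jog_arm(commands=[[0,0,0,0,0,0,0],[0,0,0,0,0,0,0],[0,0,0,0,0,0,0],[0,0,0,0,0,0,0],[0,0,0,0,0,0,0],[0,0,0,0,0,0,0]])

```text
time: 5.12
ee_pos: [573.5, -114.1, 131.1]
tool_rot: [0.0, 0.981, 0.194, -0.0]
wrist_force: [0.0, 0.0, -0.3]
finger_gap: 27.9
```

Request:
jog_arm(commands=[[0,0,-0.002,0,0,0,0],[0,0,-0.007,0,0,0,0],[0,0,-0.015,0,0,0,0],[0,0,-0.025,0,0,0,0],[0,0,-0.04,0,0,0,0],[0,0,-0.055,0,0,0,0],[0,0,-0.075,0,0,0,0],[0,0,-0.095,0,0,0,0],[0,0,-0.12,0,0,0,0],[0,0,-0.145,0,0,0,0],[0,0,-0.17,0,0,0,0],[0,0,-0.195,0,0,0,0]])

```text
time: 6.12
ee_pos: [573.6, -114.0, 170.8]
tool_rot: [0.0, 0.981, 0.194, 0.0]
wrist_force: [0.4, 0.2, -3.0]
finger_gap: 27.7
```

Request:
jog_arm(commands=[[0,0,-0.025,0,0,0,0],[0,0,-0.05,0,0,0,0],[0,0,-0.075,0,0,0,0],[0,0,-0.1,0,0,0,0],[0,0,-0.12,0,0,0,0],[0,0,-0.14,0,0,0,0],[0,0,-0.155,0,0,0,0],[0,0,-0.17,0,0,0,0],[0,0,-0.18,0,0,0,0],[0,0,-0.188,0,0,0,0],[0,0,-0.193,0,0,0,0],[0,0,-0.195,0,0,0,0]])

```text
time: 7.12
ee_pos: [573.5, -114.0, 209.2]
tool_rot: [-0.0, 0.981, 0.194, -0.0]
wrist_force: [0.6, 0.2, -3.8]
finger_gap: 27.6
```

Request:
jog_arm(commands=[[0,0,0,0,0,0,0],[0,0,0,0,0,0,0],[0,0,0,0,0,0,0],[0,0,0,0,0,0,0],[0,0,0,0,0,0,0],[0,0,0,0,0,0,0],[0,0,0,0,0,0,0],[0,0,0,0,0,0,0],[0,0,0,0,0,0,0],[0,0,0,0,0,0,0]])

```text
time: 7.95
ee_pos: [573.6, -114.0, 209.2]
tool_rot: [0.0, 0.981, 0.194, 0.0]
wrist_force: [0.4, 0.2, -3.4]
finger_gap: 27.6
```

```bash
python3 - <<'E'
from h import *
F=[];T=[]
for i in range(30):
    s=env.sense();F.append(s['wrist_force']);T.append(s['torque']);d=env.get_image('side')
F=np.array(F);print(s['time'],s['ee_pos'],F.mean(0),F.std(0),len(np.unique(F[:,2])),F[:15,2].mean(),F[15:,2].mean(),np.mean(T,0))
print('ball g',-F[:,2].mean()/9.81*1000-260, s['joints'].round(2))
grab('side','b3');b=np.load('b3.npz');c=b['image'][90:210,240:400,::-1];cv2.imwrite('pics/b3c.png',cv2.resize(c,None,fx=5,fy=5))
E
```

```text
9.4 [ 573.56124772 -114.0444391   209.14424561] [ 0.09238183  0.07409741 -3.53709233] [0.51418066 0.43523876 0.38815016] 30 -3.5294498081422185 -3.54473484991243 [ 0.00137631 -0.11879869  0.00743672]
ball g 100.55987044111367 [ 0.88  0.56 -0.99  1.73  0.51  1.14  0.12]
```

View pics/b3c.png

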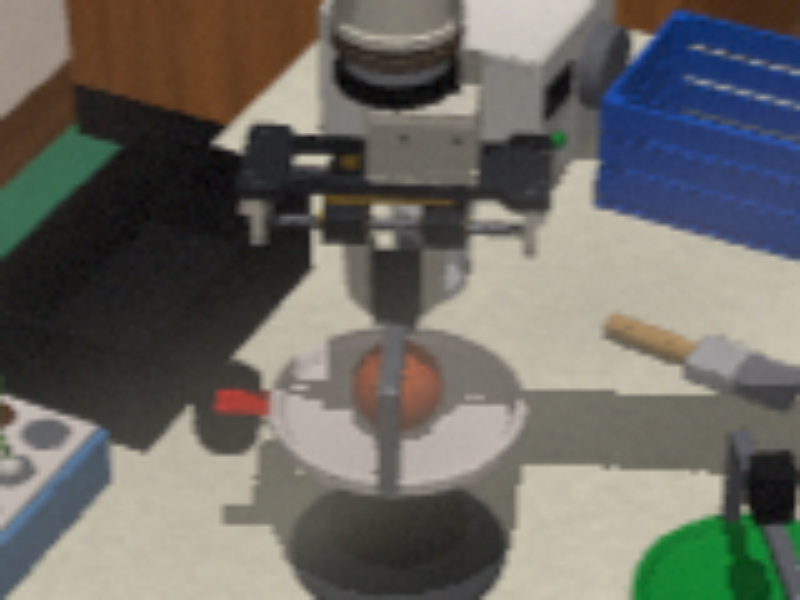

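The crop shows the dish level and clear of the stand, with the tab at crop (242,402) and the ball at (398,387). The ball weighs about 100 g (standard error about 7 g), so it is light. The yellow mark is at +90° in world, which is −0.5 about tool z.

Request:
jog_arm(commands=[[0,0,0,0,0,-0.001,0],[0,0,0,0,0,-0.003,0],[0,0,0,0,0,-0.006,0],[0,0,0,0,0,-0.01,0],[0,0,0,0,0,-0.016,0],[0,0,0,0,0,-0.023,0],[0,0,0,0,0,-0.031,0],[0,0,0,0,0,-0.04,0],[0,0,0,0,0,-0.05,0],[0,0,0,0,0,-0.061,0],[0,0,0,0,0,-0.073,0],[0,0,0,0,0,-0.085,0]])

```text
time: 10.5
ee_pos: [573.6, -114.0, 209.2]
tool_rot: [0.0, 0.946, 0.324, 0.0]
wrist_force: [0.2, 0.6, -3.8]
finger_gap: 28.0
```

Request:
jog_arm(commands=[[0,0,0,0,0,-0.0125,0],[0,0,0,0,0,-0.025,0],[0,0,0,0,0,-0.0375,0],[0,0,0,0,0,-0.05,0],[0,0,0,0,0,-0.0625,0],[0,0,0,0,0,-0.075,0],[0,0,0,0,0,-0.0875,0],[0,0,0,0,0,-0.1,0],[0,0,0,0,0,-0.1125,0],[0,0,0,0,0,-0.125,0],[0,0,0,0,0,-0.1375,0],[0,0,0,0,0,-0.15,0]])

```text
time: 11.5
ee_pos: [573.6, -114.2, 209.1]
tool_rot: [0.0, 0.844, 0.536, 0.0]
wrist_force: [0.5, -1.1, -2.7]
finger_gap: 27.9
```

Request:
jog_arm(commands=[[0,0,0,0,0,-0.0125,0],[0,0,0,0,0,-0.025,0],[0,0,0,0,0,-0.0375,0],[0,0,0,0,0,-0.05,0],[0,0,0,0,0,-0.0625,0],[0,0,0,0,0,-0.075,0],[0,0,0,0,0,-0.0875,0],[0,0,0,0,0,-0.1,0],[0,0,0,0,0,-0.1125,0],[0,0,0,0,0,-0.125,0],[0,0,0,0,0,-0.1375,0],[0,0,0,0,0,-0.15,0]])

```text
time: 12.5
ee_pos: [573.6, -114.3, 209.1]
tool_rot: [0.0, 0.696, 0.718, -0.0]
wrist_force: [0.4, 0.0, -4.0]
finger_gap: 27.7
```

Request:
jog_arm(commands=[[0,0,0,0,0,-0.012,0],[0,0,0,0,0,-0.024,0],[0,0,0,0,0,-0.035,0],[0,0,0,0,0,-0.046,0],[0,0,0,0,0,-0.056,0],[0,0,0,0,0,-0.065,0],[0,0,0,0,0,-0.074,0],[0,0,0,0,0,-0.082,0],[0,0,0,0,0,-0.089,0],[0,0,0,0,0,-0.095,0],[0,0,0,0,0,-0.1,0],[0,0,0,0,0,-0.104,0]])

```text
time: 13.5
ee_pos: [573.6, -114.0, 209.1]
tool_rot: [0.0, 0.57, 0.821, 0.0]
wrist_force: [-0.0, 0.1, -3.1]
finger_gap: 27.7
```

Request:
jog_arm(commands=[[0,0,0,0,0,-0.004,0],[0,0,0,0,0,-0.007,0],[0,0,0,0,0,-0.009,0],[0,0,0,0,0,-0.01,0],[0,0,0,0,0,-0.011,0],[0,0,0,0,0,-0.011,0],[0,0,0,0,0,-0.011,0],[0,0,0,0,0,-0.011,0],[0,0,0,0,0,-0.011,0],[0,0,0,0,0,-0.011,0],[0,0,0,0,0,-0.011,0],[0,0,0,0,0,-0.011,0]])

```text
time: 14.5
ee_pos: [573.6, -114.0, 209.1]
tool_rot: [0.0, 0.557, 0.831, 0.0]
wrist_force: [0.2, -0.2, -3.6]
finger_gap: 27.9
```

```bash
python3 - <<'E'
from h import *
s=env.sense();q=s['tool_rot'];print(s['time'],s['ee_pos'],np.degrees(2*np.arctan2(q[2],q[1])),s['qd'].round(3),s['wrist_force'],s['finger_gap'])
for n in ['scene','side']:
    d=grab(n,n+'9');W=world(d);hsv=cv2.cvtColor(d['image'],cv2.COLOR_RGB2HSV);h=hsv[...,0].astype(int)
    near=(np.hypot(W[...,0]-574,W[...,1]+114)<150)&(d['range_z']>0)
    for nm,m in [('tab',near&((h<6)|(h>174))&(hsv[...,1]>140)&(abs(W[...,2]-127)<12)),('ball',near&(h<12)&(hsv[...,1]>90)&(W[...,2]>140)&(np.hypot(W[...,0]-574,W[...,1]+114)<45))]:
        p=W[m]
        if len(p)<4: print(n,nm,len(p));continue
        if nm=='ball' and len(p)>20:
            A=np.c_[2*p,np.ones(len(p))];x=np.linalg.lstsq(A,(p**2).sum(1),rcond=None)[0];print('sphere',x[:3].round(1))
        print(n,nm,len(p),np.median(p,0).round(1))
c=[np.load(f)['image'][r0:r0+130,c0:c0+160,::-1] for f,r0,c0 in [('scene9.npz',160,220),('side9.npz',90,240)]]
cv2.imwrite('pics/f.png',cv2.resize(np.hstack(c),None,fx=2.5,fy=2.5))
E
```

```text
14.5 [ 573.56231634 -114.01064943  209.1475525 ] 112.34096979362859 [ 0.003  0.    -0.001 -0.001  0.     0.001  0.001] [ 0.16658577 -0.16203483 -3.58188529] 27.90796014041814
scene tab 53 [534.1 -17.5 126.7]
sphere [ 580.8 -113.5  157.9]
scene ball 200 [ 589.6 -121.5  162.7]
side tab 53 [538.2 -13.4 124.5]
sphere [538.6 -22.1 289.7]
side ball 148 [572.6 -93.8 160.9]
```

View pics/f.png

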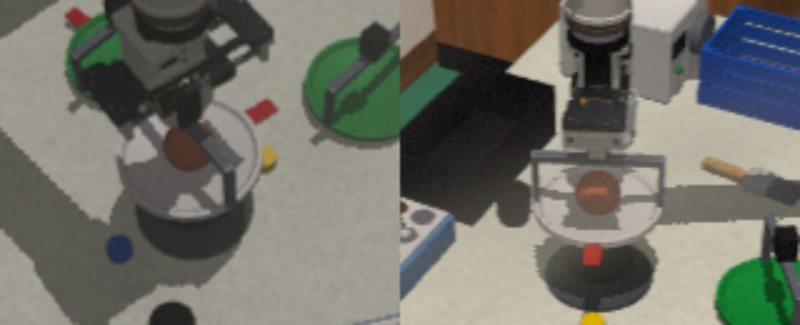

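The left half of the picture shows the tab at (262,110) over the yellow side, and the right half shows it at (592,254), directly in line with yellow at (592,318). The ball sits in the middle of the dish. The tab measures about (536,-15) against the mark at (533,-13), so I'm handing in.

```bash
python3 -c "
from station import env
print(env.finish_job()); s=env.sense(); print(s['time'],s['ee_pos'],s['wrist_force'])"
```

```text
the job is handed in; nothing more can be done
None
the job is handed in; nothing more can be done
```

I lifted the white dish about 78 mm straight up by its knob and held it still for about 2.3 s to weigh the ball. The averaged force was 3.54 N, which makes the ball about 100 g (standard error about 7 g), so it counts as light. I then turned the dish +90° slowly so its tab points over the yellow mark, and handed the job in at about 14.6 s with the dish still held in the air.

**Last checks:**
- **Tab:** the two cameras, averaged, put it at about (536, −15), roughly 4 mm from the yellow mark at (533, −13). Each camera alone reads about 5 mm off.
- **Dish:** the TCP position did not move between the hold and the end, the arm was still, and the pictures show the dish looking level.
- **Ball:** it looks centred in both views. The scene camera's sphere fit put it about 7 mm off centre, and I put this down to the rough depth data. The side camera's fit was unusable, because the bar hides part of the ball, so I did not use it.
- **Bystanders:** none of the moves went near them, and I saw no sign of contact. I did not measure their positions again at the end.

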